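# Lift the power module level over its housing

## Task

Pick up the drive's power module (the green board with the heavy transformer at one end) by its white spine at its balance point, squeezing gently, with no more than 15 N, and carry it level to above its open black housing without bumping anything. Finish while still holding it there: still and level, about 6 cm above the housing's rim, centred over its place and lined up with it, transformer at the fan end. Leave everything else on the bench alone.

Things in the scene. Friction and masses are not known exactly. Their poses are not given: they have to be found in the camera images.
- module: power module to lift, lying flat: green circuit board on an aluminium base plate, 240 (its x) x 96 (y) mm; plate 8 mm thick, board top at 10 mm. Origin: centre of the plate's underside, z up. A heavy transformer on the +x end unbalances it: its balance point (centre of mass) is on the centre line at x = +45 mm (towards the transformer), y = 0, about 20 mm up. Mass 0.56 to 0.84 kg
- spine (a point): on the module's white plastic T-shaped spine, at x = 0, y = 0, 40 mm above the underside: mid-height of its head, which is gripped across. Head 10 mm wide (y), 34 to 46 mm up, from x = -113 to +72 mm on the centre line; web 4 mm thick. Beside it, from x = -55 to +70 mm, no part is higher than 15 mm. 10 to 15 N per finger holds it; off balance it turns in the fingers
- transformer (a point): centre of the top of the transformer (dark core, golden winding), module x = 93 mm, y = 0, 53 mm above the underside; the transformer spans 44 mm in x (71 to 115) and 72 mm in y. At the module's other end four capacitors, 20 mm across, tops at 34 mm, stand at x = -98 and -72, y = -31 and +31 mm
- housing: open black drive housing, fixed: box 280 (x) x 120 (y) mm, walls 4 mm, rim 50 mm above the bench. Origin: at bench level under the centre of the module's place (the box spans x = -130 to +150 mm), z up. Grey fan with an orange strip on top at the +x end, green terminals at the -x end. The module belongs with its origin over this one and its x along this x (transformer at the fan end)
- screwdriver: bystander, to be left alone: a red-handled screwdriver lying in the middle of the bench, about 190 mm long; origin at the centre of its underside (screwdriver: on its length)
- spray_can: bystander, to be left alone: a spray can, 54 mm across and 170 mm tall, standing far right; origin at the centre of its underside
- multimeter: bystander, to be left alone: a yellow multimeter lying flat, 150 x 75 x 42 mm, on the far side; origin at the centre of its underside
- parts_tray: bystander, to be left alone: a blue divided parts tray, 90 x 130 x 30 mm, on the far side; origin at the centre of its underside
- solder_reel: bystander, to be left alone: a grey reel standing on its flange, 60 mm across and 46 mm tall, at the right side; origin at the centre of its underside
- tape_measure: bystander, to be left alone: a black and yellow tape measure, 70 x 35 x 65 mm, far left; origin at the centre of its underside
- spare_drive: bystander, to be left alone: a closed dark grey drive unit, 180 x 70 x 110 mm, at the left side; origin at the centre of its underside

How it is judged:
By the outcome, as a careful person would: the job done as asked, in the order asked, and still so for the second after the job is handed in, while the arm keeps its last pose, push and grip.
It also fails if it takes over 51 s, if anything falls off the work surface, if the arm or the gripper's body presses on something with over 40 N, if the wrist force passes 120 N, or if a joint passes its speed limit or range.

## Robot

A 7-joint arm with a two-finger parallel gripper is mounted at the origin on the work surface. World frame = base frame: x ahead of the robot, y to its left, z up, the work surface at z = 0. Lengths are in m, angles in degrees, forces in N, time in s.
With the tool pointing down it reaches from about 0.425 to 0.875 m from the base axis. Payload 4.7 kg.
Tool frame: the origin (TCP) lies midway between the tips of the shut fingers; the grasp point (between the pads) lies 19 mm behind it; z points along the fingers, y is the direction in which the jaws open and shut (so a half turn about z gives the same grasp; the last joint's range is limited). The gripper opens to 87 mm and grips with 3 to 60 N. Pads are 19 mm wide; open, the fingers measure 117 mm over their backs; the gripper's body (75 mm by 190 mm) begins 51 mm behind the grasp point.
Start: joints at [76.037, 18.392, -4.016, 83.108, 1.295, 78.541, -3.26], TCP at [0.166, -0.629, 0.223] pointing down, gripper open.
Joint ranges: [-163.93, 163.93], [-17.29, 119.83], [-79.2, 71.16], [3.27, 140.29], [-89.18, 269.18], [5.43, 117.66], [-154.24, 154.24]. Speed limits (degrees/s): [147.25, 147.25, 180, 180, 180, 180, 180].

## Interface

Orientations are given as [roll, pitch, yaw] about the fixed x, y, z axes, in that order (R = Rz(yaw) Ry(pitch) Rx(roll)).
In Python, from cell import env gives the robot as it stands. The module is installed in compiled form; this text tells all that it offers.
- The arm moves only by the tool servo_tool, never from a script. Its argument "plan" is a list of rows, each a list of 3 entries, a list of its own where there are three numbers: the opening, from 0 (shut) to 1 (fully open), then the shift along the tool's x, y, z in cm, then the turn, a rotation vector about the tool's x, y, z in degrees. A call has 1 to 20 rows; each row shifts and turns the pose as measured when the row begins, along the tool's axes as they then stand; what a row does not reach is not made up. A row lasts 1/12 s, in which the tool goes at most 41.7 mm and 7.16 degrees, less where a joint would pass 70% of its speed; a pose out of reach is approached as far as the arm can. A call is refused whole if a number of a shift passes 4.17 or a number of a turn 7.16, either way. A call with a gripper value outside its range is refused whole. The fingers move at their own pace and stop on an object; "force" is the grip in N (left out, the last holds). Time passes only in rows, so rows that do not move let the fingers close. It gives the time, the measured TCP pose, the force and the opening at its end, in the units of the state.
- env.get_obs(): the state, without advancing time (a new reading comes with each control period).
- env.read_camera(name): name is "side" or "top"; returns a dict with "image" (384x512x3 uint8, blue, green, red), "fx", "fy", "cx", "cy" (pixels), "rvec" (rotation vector, rad) and "tvec" (3), from world to camera coordinates, as OpenCV has them. Camera axes: x right, y down, z forward; pixel columns grow to the right and rows downward; lengths in m; the calibration is good to about 2 mm. A picture is of the moment at which its call begins. There is no depth.
- env.sign_off(): hands the job in, once; it reports no verdict.
The state is a dict: "time_s": time; "qpos": joint angles; "joint_velocities": joint speeds; "effort": joint torques, N m; "tool_pos": TCP position; "tool_rot": TCP orientation; "force": force on the tool from outside, world axes, zero at the start; "wrist_torque": the same for the moment, N m; "grip_width": finger opening in m.
Only numpy, scipy, OpenCV 4.12 (cv2) and the standard library are available. Lean on these libraries where they do the work, as an engineer would, in place of code of your own. Each camera call takes 0.05 s, during which the arm holds its last target. There are 200 camera calls.

## Working session

There is one attempt and no reset: what is moved stays moved. The work goes in short steps, Python scripts to look and compute and a tool call to move; the robot and the scene stay as the last step left them, time stands still between calls to the robot, and variables do not carry over. Pictures are saved under pics/ and viewed, about 8 in all and at most 12, crops included, and the job is handed in when it is done.

Besides the shell and the picture viewer there is one more tool, called after "Emit:" as a command line: name --argument value ..., lists and objects as JSON in quotes. servo_tool: Moves the arm, as the interface text tells. Its arguments: {"type":"object","properties":{"plan":{"type":"array"},"force":{"type":"number"}},"required":["plan"]}

```bash
mkdir -p pics; cat > h.py <<'E'
import cv2,numpy as np
from cell import env
def cam(n):
    c=env.read_camera(n);R=cv2.Rodrigues(np.array(c["rvec"],float))[0]
    c["R"]=R;c["t"]=np.array(c["tvec"],float).ravel();c["K"]=np.array([[c["fx"],0,c["cx"]],[0,c["fy"],c["cy"]],[0,0,1.]]);return c
def plane(c,u,v,z):
    o=-c["R"].T@c["t"];d=c["R"].T@np.linalg.inv(c["K"])@[u,v,1];return o+d*(z-o[2])/d[2]
def proj(c,p):
    q=c["K"]@(c["R"]@np.array(p)+c["t"]);return q[:2]/q[2]
E
python3 - <<'E'
from h import *
for n in("top","side"):
    c=cam(n);cv2.imwrite(f"pics/{n}0.png",cv2.resize(c["image"],(800,600)))
    print(n,c["fx"],c["cx"],c["cy"],-c["R"].T@c["t"],c["R"][2])
o=env.get_obs();print({k:np.round(v,3) for k,v in o.items()})
E
```

```text
top 491.4185261737811 257.9127067200308 191.9061962527696 [0.33098225 0.02392286 1.72266038] [ 0.18525299 -0.01263346 -0.98260965]
side 440.5122180277705 259.9558411596823 188.8174280188467 [0.24660584 1.01772056 0.89405437] [ 0.26955548 -0.74946966 -0.60467766]
{'time_s': np.float64(0.1), 'qpos': array([76.036, 18.435, -4.018, 83.167,  1.296, 78.539, -3.261]), 'joint_velocities': array([ 0.147, -0.117,  0.046, -0.207, -0.007,  0.003,  0.077]), 'effort': array([-0.0000e+00, -4.9257e+01, -4.0600e-01, -3.1340e+01, -6.4000e-02,
        4.0000e-02,  0.0000e+00]), 'tool_pos': array([ 0.166, -0.628,  0.222]), 'tool_rot': array([-1.79904e+02,  6.00000e-03,  1.47760e+01]), 'force': array([-0.398, -0.551,  0.217]), 'wrist_torque': array([-0.026,  0.035,  0.013]), 'grip_width': np.float64(0.087)}
```

View pics/top0.png

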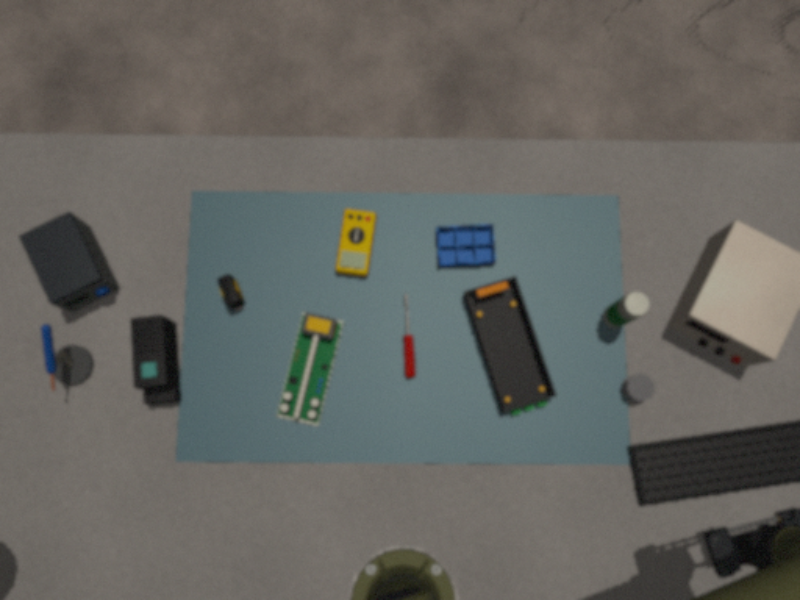

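View pics/side0.png

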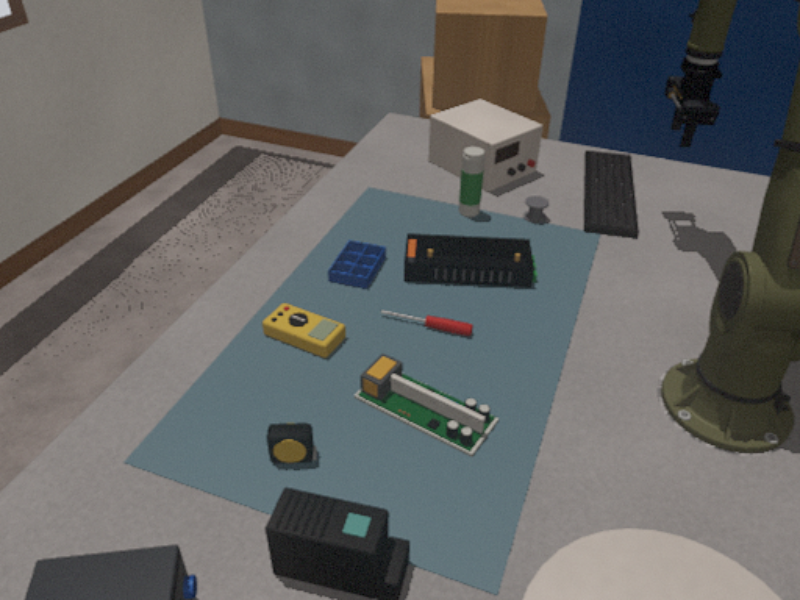

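The top view, at 800x600, shows the module from (320,320) at the transformer to (300,420). The housing runs from (490,285) at the fan to (525,405). In the side view the module is near (425,400) and the housing near (470,260). Next I'll crop both and mask them.

```bash
python3 - <<'E'
from h import *
t=cam("top");s=cam("side")
def crop(c,x,y,w,h,k,W):return cv2.resize(c["image"][y:y+h,x:x+w],(W,int(h*W/w)),interpolation=cv2.INTER_CUBIC)
a=crop(t,170,190,60,90,0,400);b=crop(t,290,170,70,105,0,400)
cv2.imwrite("pics/c1.png",np.hstack([a,b]))
a=crop(s,220,220,110,75,0,400);b=crop(s,250,140,110,75,0,400)
cv2.imwrite("pics/c2.png",np.hstack([a,b]))
E
```

```text
(no output)
```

View pics/c1.png

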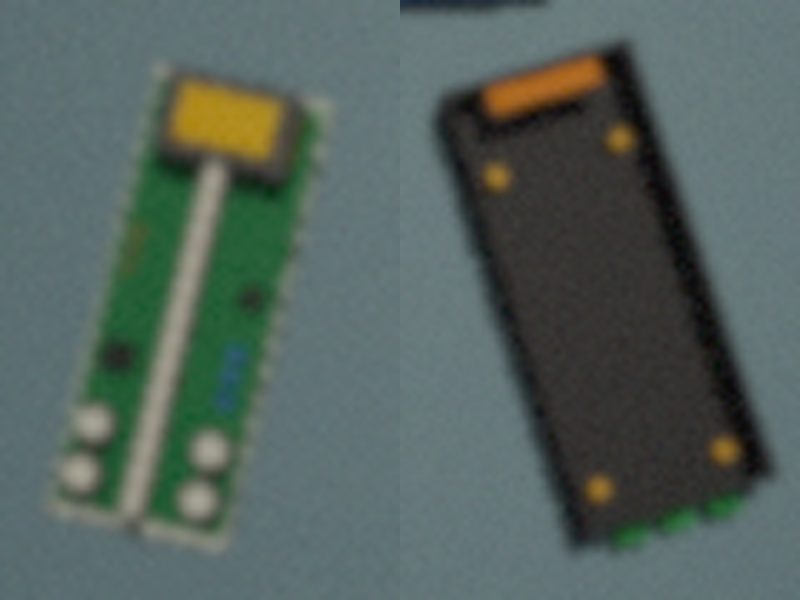

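View pics/c2.png

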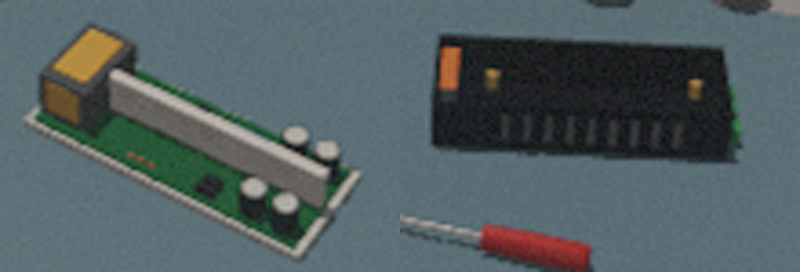

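The top crop (scale 6.67 left, 5.71 right) gives a clear spine, transformer top and plate corners. It also shows four brass posts and the orange strip at the top, which marks the fan end. The side crop agrees. Now I'll measure.

```bash
cat > m.py <<'E'
from h import *
def blobs(c,lo,hi,box,amin,k=6):
    x,y,w,h=box;im=cv2.resize(c["image"][y:y+h,x:x+w],None,fx=k,fy=k,interpolation=cv2.INTER_CUBIC)
    m=cv2.inRange(cv2.cvtColor(im,cv2.COLOR_BGR2HSV),lo,hi)
    out=[]
    for q in cv2.findContours(m,cv2.RETR_EXTERNAL,cv2.CHAIN_APPROX_NONE)[0]:
        a=cv2.contourArea(q)/k/k
        if a>amin: out.append((a,(q[:,0,:]+.5)/k-.5+[x,y]))
    return sorted(out,key=lambda b:-b[0])
def cen(p):
    M=cv2.moments(p.astype(np.float32).reshape(-1,1,2));return np.array([M["m10"],M["m01"]])/M["m00"]
E
python3 - <<'E'
from m import *
t=cam("top")
mb=(170,190,60,90);hb=(290,170,70,105)
W=lambda P,z:np.array([plane(t,u,v,z) for u,v in P])
# module
y=blobs(t,(18,130,80),(32,255,255),mb,20)[0][1];tr=plane(t,*cen(y),.053);print("transformer",tr)
for a,p in blobs(t,(0,0,125),(179,60,255),mb,3):
    w=W(p,.046)[:,:2].astype(np.float32);r=cv2.minAreaRect(w);print("white",a,np.round(r[0],4),np.round(r[1],4),r[2])
g=blobs(t,(40,90,30),(85,255,255),mb,50)
for a,p in g: print("green",a,cv2.minAreaRect(W(p,.01)[:,:2].astype(np.float32)))
# housing
for a,p in blobs(t,(8,120,60),(30,255,255),hb,2):
    print("orange",a,[np.round(plane(t,*cen(p),z)[:2],4) for z in (.01,.02,.05)],cen(p))
for a,p in blobs(t,(0,0,0),(179,255,70),hb,200):
    print(a)
    for z in(0,.05): print(z,cv2.boxPoints(cv2.minAreaRect(W(p,z)[:,:2].astype(np.float32))).round(4).tolist(),cv2.minAreaRect(W(p,z)[:,:2].astype(np.float32)))
s=cam("side")
for a,p in blobs(s,(8,100,60),(30,255,255),(250,140,110,75),1): print("side",a,cen(p),[np.round(plane(s,*cen(p),z)[:2],4) for z in (.01,.02,.05)])
E
```

```text
transformer [0.58851614 0.18922009 0.053     ]
white 154.22222222222223 [0.4772 0.2138] [0.0113 0.1827] 77.92950439453125
white 20.194444444444446 [0.3769 0.2036] [0.0413 0.0092] 80.2325439453125
white 18.180555555555554 [0.4345 0.2544] [0.014  0.0188] 0.5096621513366699
white 17.48611111111111 [0.4089 0.2597] [0.0157 0.0169] 18.961023330688477
white 16.194444444444446 [0.421  0.1931] [0.0151 0.0153] 0.5032331943511963
white 15.5 [0.3956 0.1988] [0.0152 0.0149] 46.3045768737793
white 11.972222222222221 [0.5952 0.1396] [0.0174 0.0144] 1.2705233097076416
white 4.444444444444445 [0.3899 0.2661] [0.0109 0.0066] 78.13139343261719
green 454.40277777777777 ((0.4924260377883911, 0.18543735146522522), (0.038117632269859314, 0.2184106707572937), 77.64535522460938)
green 302.19444444444446 ((0.48641854524612427, 0.24002183973789215), (0.028835535049438477, 0.1846260130405426), 77.9373550415039)
orange 134.54166666666666 [array([ 0.6813, -0.2006]), array([ 0.6793, -0.1993]), array([ 0.6731, -0.1954])] [314.81091033 184.92617614]
orange 20.930555555555554 [array([ 0.4574, -0.3078]), array([ 0.456
[... 768 characters left out ...]
5419158935547)
0.05 [[0.3905999958515167, -0.2087000012397766], [0.4300999939441681, -0.33320000767707825], [0.703000009059906, -0.24650000035762787], [0.6635000109672546, -0.12210000306367874]] ((0.5467987656593323, -0.2276284098625183), (0.2863745391368866, 0.13057547807693481), 17.60541343688965)
side 64.90277777777779 [263.24052477 158.08559405] [array([ 0.6949, -0.2564]), array([ 0.6899, -0.242 ]), array([ 0.6747, -0.1988])]
side 17.305555555555554 [274.90503044 161.11044141] [array([ 0.6489, -0.2537]), array([ 0.6443, -0.2393]), array([ 0.6307, -0.1962])]
side 16.73611111111111 [330.71408497 163.92759323] [array([ 0.4563, -0.3127]), array([ 0.454 , -0.2976]), array([ 0.4468, -0.2525])]
```

Emit:
servo_tool --plan '[[1,[1.2,-1.2,0],[0,0,0]],[1,[2.4,-2.4,0],[0,0,0]],[1,[2.4,-2.4,0],[0,0,0]],[1,[2.4,-2.4,0],[0,0,0]],[1,[2.4,-2.4,0],[0,0,0]],[1,[2.4,-2.4,0],[0,0,0]],[1,[2.4,-2.4,0],[0,0,0]],[1,[2.4,-2.4,0],[0,0,0]],[1,[2.4,-2.4,0],[0,0,0]],[1,[2.4,-2.4,0],[0,0,0]],[1,[2.4,-2.4,0],[0,0,0]],[1,[2.4,-2.4,0],[0,0,0]],[1,[2.4,-2.4,0],[0,0,0]],[1,[2.4,-2.4,0],[0,0,0]],[1,[2.4,-2.4,0],[0,0,0]],[1,[2.4,-2.4,0],[0,0,0]],[1,[2.4,-2.4,0],[0,0,0]],[1,[1.2,-1.2,0],[0,0,0]]]' --force 12

```text
time_s: 1.8
tool_pos: [0.4655, -0.1123, 0.2195]
tool_rot: [179.6, 0.1, 14.0]
force: [0.4, 0.3, -0.2]
grip_width: 0.0871
```

Emit:
servo_tool --plan '[[1,[0,0,0],[0,0,6.5]],[1,[0,0,0],[0,0,6.5]],[1,[0,0,0],[0,0,6.5]],[1,[0,0,0],[0,0,6.5]],[1,[0.1,-2,0],[0,0,0]],[1,[0.1,-3,0],[0,0,0]],[1,[0.1,-3,0],[0,0,0]],[1,[0.1,-3,0],[0,0,0]],[1,[0.1,-3,0],[0,0,0]],[1,[0.1,-3,0],[0,0,0]],[1,[0.1,-3,0],[0,0,0]],[1,[0.1,-3,0],[0,0,0]],[1,[0.1,-3,0],[0,0,0]],[1,[0,-3,0],[0,0,0]],[1,[0,-2,0],[0,0,0]],[1,[0,-1,2],[0,0,0]],[1,[0,0,3],[0,0,0]],[1,[0,0,2],[0,0,0]],[1,[0,0,0],[0,0,0]]]'

```text
time_s: 3.38
tool_pos: [0.5526, 0.2204, 0.1479]
tool_rot: [179.9, -0.7, -13.0]
force: [-0.9, -0.2, -0.8]
grip_width: 0.0869
```

```bash
cat > go.py <<'E'
import sys
from h import *
from scipy.spatial.transform import Rotation as Ro
def go(p,yaw):
    o=env.get_obs();R=Ro.from_euler("xyz",o["tool_rot"],degrees=True)
    T=Ro.from_euler("xyz",[180,0,yaw],degrees=True)
    print("pos",np.round(o["tool_pos"],4),"rot",np.round(o["tool_rot"],2),"t",o["time_s"],"w",o["grip_width"],"F",np.round(o["force"],2),"M",np.round(o["wrist_torque"],2))
    print("shift cm",np.round(R.inv().apply(np.array(p)-o["tool_pos"])*100,2),"turn",np.round((R.inv()*T).as_rotvec(degrees=True),2))
a=list(map(float,sys.argv[1:]));go(a[:3],a[3])
E
python3 go.py .5414 .1997 .021 -12.2
```

```text
pos [0.5526 0.2204 0.1479] rot [179.87  -0.65 -12.96] t 3.3833 w 0.08688527692145027 F [-0.91 -0.19 -0.84] M [ 0.01  0.08 -0.01]
shift cm [-0.78  2.24 12.69] turn [ 0.14 -0.65 -0.76]
```

Emit:
servo_tool --plan '[[1,[-0.4,1.1,1],[0,-0.6,-0.7]],[1,[-0.4,1.1,2],[0,0,0]],[1,[0,0,3],[0,0,0]],[1,[0,0,1.5],[0,0,0]],[1,[0,0,0],[0,0,0]],[1,[0,0,0],[0,0,0]]]'

```text
time_s: 3.88
tool_pos: [0.5425, 0.1995, 0.0756]
tool_rot: [179.9, -0.3, -12.3]
force: [0.1, -0.2, 0.4]
grip_width: 0.087
```

```bash
python3 go.py .5414 .1997 .021 -12.2; python3 - <<'E'
from h import *
a=cam("top")["image"][180:280,150:250];b=cam("side")["image"][190:290,220:320]
cv2.imwrite("pics/c3.png",cv2.resize(np.hstack([a,b]),(800,400),interpolation=cv2.INTER_CUBIC))
E
```

```text
pos [0.5425 0.1995 0.0756] rot [179.94  -0.29 -12.32] t 3.8833 w 0.08702135458537993 F [ 0.08 -0.16  0.37] M [ 0.08 -0.01  0.  ]
shift cm [-0.14 -0.    5.46] turn [ 0.06 -0.29 -0.12]
```

View pics/c3.png

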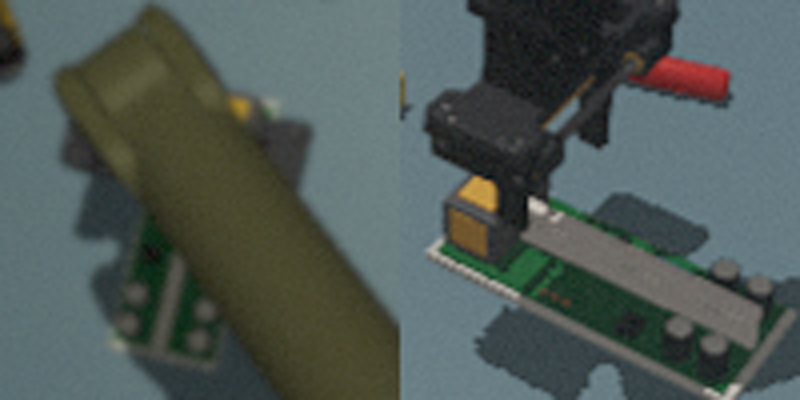

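The side crop shows the fingers straddling the spine just behind the transformer, at about (520,200) and (595,120), as expected. I'll descend now.

Emit:
servo_tool --plan '[[1,[-0.1,0,1.5],[0,-0.3,0]],[1,[0,0,2],[0,0,0]],[1,[0,0,1],[0,0,0]],[1,[0,0,0.5],[0,0,0]],[1,[0,0,0],[0,0,0]]]' --force 13

```text
time_s: 4.4
tool_pos: [0.5467, 0.2018, 0.0284]
tool_rot: [-179.8, -0.5, -12.4]
force: [0.9, -0.4, 0.2]
grip_width: 0.0869
```

```bash
python3 go.py .5414 .1997 .021 -12.2
```

```text
pos [0.5467 0.2018 0.0284] rot [-179.77   -0.55  -12.37] t 4.4 w 0.0869077519483493 F [ 0.95 -0.35  0.19] M [0.01 0.07 0.02]
shift cm [-0.48  0.32  0.74] turn [-0.23 -0.55 -0.16]
```

Emit:
servo_tool --plan '[[1,[-0.5,0.3,0.4],[-0.2,-0.5,0]],[1,[0,0,0.3],[0,0,0]],[1,[0,0,0],[0,0,0]]]'

```text
time_s: 4.65
tool_pos: [0.5411, 0.2004, 0.0216]
tool_rot: [-180.0, -0.0, -12.3]
force: [0.9, -0.4, 0.0]
grip_width: 0.0872
```

```bash
python3 go.py .5414 .1997 .021 -12.2
```

```text
pos [0.5411 0.2004 0.0216] rot [-1.7995e+02 -3.0000e-02 -1.2340e+01] t 4.65 w 0.08717106807138825 F [ 0.88 -0.4   0.02] M [ 0.03 -0.   -0.  ]
shift cm [0.04 0.06 0.06] turn [-0.05 -0.03 -0.14]
```

Emit:
servo_tool --plan '[[0,[0,0,0],[0,0,0]],[0,[0,0,0],[0,0,0]],[0,[0,0,0],[0,0,0]],[0,[0,0,0],[0,0,0]],[0,[0,0,0],[0,0,0]],[0,[0,0,0],[0,0,0]],[0,[0,0,0],[0,0,0]],[0,[0,0,0],[0,0,0]],[0,[0,0,0],[0,0,0]],[0,[0,0,0],[0,0,0]]]' --force 13

```text
time_s: 5.48
tool_pos: [0.5425, 0.2008, 0.0236]
tool_rot: [-179.9, -0.2, -12.3]
force: [1.0, 0.3, -0.1]
grip_width: 0.0285
```

```bash
python3 go.py .5414 .1997 .021 -12.2
```

```text
pos [0.5425 0.2008 0.0236] rot [-179.87   -0.22  -12.35] t 5.4833 w 0.0285450261396579 F [ 0.95  0.26 -0.08] M [0.05 0.01 0.03]
shift cm [-0.09  0.14  0.26] turn [-0.13 -0.22 -0.15]
```

Emit:
servo_tool --plan '[[0,[-0.1,0.1,0.25],[-0.1,-0.2,0]],[0,[0,0,0.03],[0,0,0]],[0,[0,0,0.03],[0,0,0]],[0,[0,0,0.03],[0,0,0]],[0,[0,0,0],[0,0,0]],[0,[0,0,0],[0,0,0]]]'

```text
time_s: 5.98
tool_pos: [0.5415, 0.2006, 0.0205]
tool_rot: [-179.9, -0.0, -12.4]
force: [-0.7, -0.5, 0.9]
grip_width: 0.01
```

```bash
python3 go.py .5414 .1997 .021 -12.2
```

```text
pos [0.5415 0.2006 0.0205] rot [-1.7995e+02 -2.0000e-02 -1.2350e+01] t 5.9833 w 0.009955213664992779 F [-0.71 -0.52  0.94] M [ 0.06  0.05 -0.05]
shift cm [ 0.01  0.09 -0.05] turn [-0.05 -0.02 -0.15]
```

Gripped at 10.0 mm width, which matches the spine head. I'll lift slightly and check the tilt.

Emit:
servo_tool --plan '[[0,[0,0,0],[0,0,0]],[0,[0,0,-0.2],[0,0,0]],[0,[0,0,-0.4],[0,0,0]],[0,[0,0,-0.5],[0,0,0]],[0,[0,0,-0.5],[0,0,0]],[0,[0,0,-0.5],[0,0,0]],[0,[0,0,-0.3],[0,0,0]],[0,[0,0,0],[0,0,0]],[0,[0,0,0],[0,0,0]]]'

```text
time_s: 6.73
tool_pos: [0.5369, 0.1977, 0.0419]
tool_rot: [179.7, 0.5, -12.4]
force: [-0.6, -1.3, -7.2]
grip_width: 0.0099
```

```bash
python3 go.py .5414 .1997 .041 -12.2; python3 - <<'E'
from h import *
a=cam("top")["image"][180:280,150:250];b=cam("side")["image"][190:290,220:320]
cv2.imwrite("pics/c4.png",cv2.resize(np.hstack([a,b]),(800,400),interpolation=cv2.INTER_CUBIC))
E
```

```text
pos [0.5369 0.1977 0.0419] rot [179.74   0.48 -12.36] t 6.7333 w 0.009895509297442739 F [-0.58 -1.3  -7.2 ] M [ 0.03 -0.01  0.01]
shift cm [ 0.4  -0.29  0.08] turn [ 0.26  0.48 -0.16]
```

View pics/c4.png

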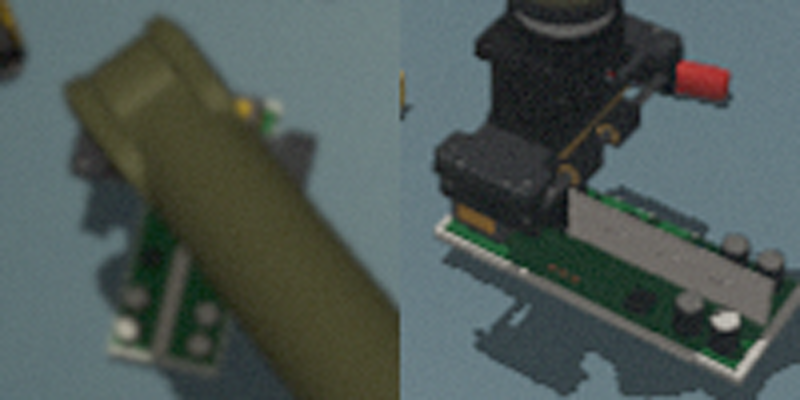

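The crops show the module clear of the bench and level, with its shadow separated. The force reads 7.2 N (0.73 kg) with almost no moment, so the balance is good. Next I'll lift to carrying height.

Emit:
servo_tool --plan '[[0,[0.1,-0.1,-0.4],[0,0.2,0]],[0,[0.1,0,-0.8],[0,0.1,0]],[0,[0.1,0,-1],[0,0.1,0]],[0,[0.1,0,-1],[0,0.1,0]],[0,[0.1,0,-1],[0,0,0]],[0,[0.1,0,-1],[0,0,0]],[0,[0.1,0,-1],[0,0,0]],[0,[0.1,0,-1],[0,0,0]],[0,[0.1,0,-1],[0,0,0]],[0,[0,0,-0.8],[0,0,0]],[0,[0,0,-0.5],[0,0,0]],[0,[0,0,-0.2],[0,0,0]],[0,[0,0,0],[0,0,0]]]'

```text
time_s: 7.92
tool_pos: [0.5474, 0.198, 0.1512]
tool_rot: [179.8, -0.2, -12.3]
force: [0.6, -0.4, -6.5]
grip_width: 0.0096
```

```bash
python3 go.py .583 -.2245 .14 17.5
```

```text
pos [0.5474 0.198  0.1512] rot [179.81  -0.22 -12.29] t 7.9167 w 0.009625299662883748 F [ 0.56 -0.4  -6.51] M [ 0.02  0.02 -0.02]
shift cm [12.47 40.52  1.31] turn [  0.25  -0.17 -29.79]
```

Emit:
servo_tool --plan '[[0,[0.1,0.5,0],[0,0,-0.7]],[0,[0.3,1,0],[0,0,-1.5]],[0,[0.4,1.5,0],[0,0,-1.5]],[0,[0.5,2,0],[0,0,-1.5]],[0,[0.4,2,0],[0,0,-1.5]],[0,[0.4,2,0],[0,0,-1.5]],[0,[0.3,2,0],[0,0,-1.5]],[0,[0.2,2,0],[0,0,-1.5]],[0,[0.2,2,0],[0,0,-1.5]],[0,[0.1,2,0],[0,0,-1.5]],[0,[0.1,2,0],[0,0,-1.5]],[0,[0,2,0],[0,0,-1.5]],[0,[0,2,0],[0,0,-1.5]],[0,[-0.1,2,0],[0,0,-1.5]],[0,[-0.2,2,0],[0,0,-1.5]],[0,[-0.2,1.8,0],[0,0,-1.5]],[0,[-0.3,1.5,0],[0,0,-1.2]],[0,[-0.2,1,0],[0,0,-0.8]],[0,[-0.1,0.5,0],[0,0,-0.4]],[0,[0,0,0],[0,0,0]]]'

```text
time_s: 9.58
tool_pos: [0.561, -0.1452, 0.1365]
tool_rot: [-179.8, 1.5, 15.4]
force: [0.6, -1.1, -6.9]
grip_width: 0.0102
```

```bash
python3 go.py .583 -.2245 .14 17.5
```

```text
pos [ 0.561  -0.1452  0.1365] rot [-179.81    1.46   15.43] t 9.5833 w 0.010181704710557017 F [ 0.58 -1.06 -6.92] M [-0.   -0.02 -0.06]
shift cm [ 0.    8.23 -0.38] turn [-0.22  1.45 -2.07]
```

Emit:
servo_tool --plan '[[0,[0,0.6,-0.2],[0,0.4,-0.4]],[0,[0,1.2,-0.2],[0,0.4,-0.6]],[0,[0,1.5,-0.1],[0,0.4,-0.6]],[0,[0,1.5,0],[0,0.3,-0.4]],[0,[0,1.3,0],[0,0,0]],[0,[0,0.8,0],[0,0,0]],[0,[0,0.4,0],[0,0,0]],[0,[0,0,0],[0,0,0]],[0,[0,0,0],[0,0,0]]]'

```text
time_s: 10.33
tool_pos: [0.583, -0.2112, 0.1399]
tool_rot: [-179.4, -0.1, 18.1]
force: [-0.2, 1.5, -7.0]
grip_width: 0.0095
```

```bash
python3 go.py .583 -.2245 .131 17.5; python3 - <<'E'
from h import *
a=cam("top")["image"][150:300,260:410];b=cam("side")["image"][90:240,230:380]
cv2.imwrite("pics/c5.png",cv2.resize(np.hstack([a,b]),(800,400),interpolation=cv2.INTER_CUBIC))
E
```

```text
pos [ 0.583  -0.2112  0.1399] rot [-1.7944e+02 -7.0000e-02  1.8150e+01] t 10.3333 w 0.009480357176457389 F [-0.25  1.52 -7.02] M [-0.01 -0.04  0.02]
shift cm [-0.41  1.28  0.87] turn [-0.56 -0.07  0.65]
```

View pics/c5.png

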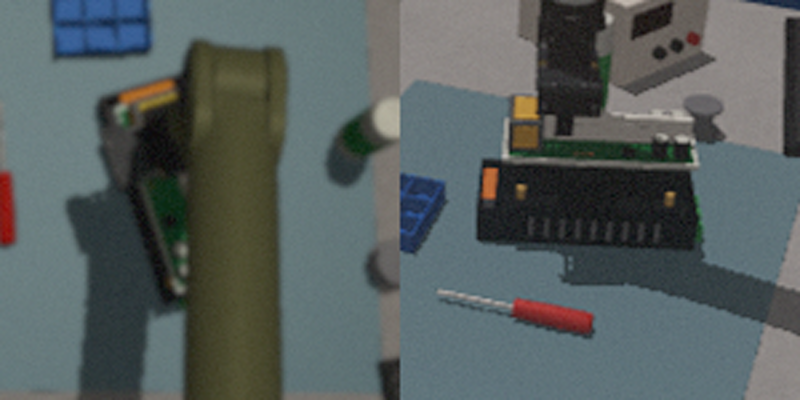

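The module is over the housing, level, with the transformer at the orange fan end. The side crop shows the plate edge running from (505,155) to (697,165). Next is the final centring.

Emit:
servo_tool --plan '[[0,[-0.1,0.4,0.3],[-0.3,0,0.3]],[0,[-0.2,0.5,0.3],[-0.2,0,0.3]],[0,[-0.1,0.3,0.2],[0,0,0]],[0,[0,0.1,0.1],[0,0,0]],[0,[0,0,0],[0,0,0]],[0,[0,0,0],[0,0,0]],[0,[0,0,0],[0,0,0]]]'

```text
time_s: 11.02
tool_pos: [0.5826, -0.2232, 0.1296]
tool_rot: [-179.9, -0.0, 17.7]
force: [0.6, -0.6, -7.0]
grip_width: 0.0095
```

```bash
python3 go.py .583 -.2245 .131 17.5
```

```text
pos [ 0.5826 -0.2232  0.1296] rot [-1.7995e+02 -1.0000e-02  1.7700e+01] t 11.0167 w 0.00945502163401277 F [ 0.58 -0.56 -6.99] M [-0.05 -0.01 -0.  ]
shift cm [-0.01  0.14 -0.14] turn [-0.05 -0.01  0.2 ]
```

Emit:
servo_tool --plan '[[0,[0,0.15,-0.15],[0,0,0.2]],[0,[0,0,0],[0,0,0]],[0,[0,0,0],[0,0,0]],[0,[0,0,0],[0,0,0]]]'

```text
time_s: 11.35
tool_pos: [0.5835, -0.2245, 0.1316]
tool_rot: [-180.0, -0.1, 17.5]
force: [-0.1, -0.8, -5.6]
grip_width: 0.0097
```

```bash
python3 go.py .583 -.2245 .131 17.5; python3 - <<'E'
from h import *
th=np.radians(17.5);U=np.array([[np.cos(th),-np.sin(th),0],[np.sin(th),np.cos(th),0],[0,0,1]])
H=np.array([.540,-.238,0]);P=lambda x,y,z:H+U@np.array([x,y,z])/1000
polys=[([P(-120,-48,118),P(120,-48,118),P(120,48,118),P(-120,48,118)],(0,0,255)),
([P(-130,-60,50),P(150,-60,50),P(150,60,50),P(-130,60,50)],(255,255,0)),
([P(71,-36,163),P(115,-36,163),P(115,36,163),P(71,36,163)],(255,0,255))]
out=[]
for n,(x,y) in(("top",(270,160)),("side",(240,95))):
    c=cam(n);k=4;im=cv2.resize(c["image"][y:y+110,x:x+100],None,fx=k,fy=k,interpolation=cv2.INTER_CUBIC)
    for p,col in polys:
        q=np.array([(proj(c,v)-[x,y]+.5)*k for v in p]);
        cv2.polylines(im,[np.round(q).astype(np.int32)],True,col,1)
    out.append(im)
cv2.imwrite("pics/c6.png",np.hstack(out))
E
```

```text
pos [ 0.5835 -0.2245  0.1316] rot [-1.7996e+02 -5.0000e-02  1.7500e+01] t 11.35 w 0.009735620246246319 F [-0.11 -0.82 -5.63] M [-0.02  0.02 -0.05]
shift cm [-0.05 -0.01  0.06] turn [-0.04 -0.05 -0.  ]
```

View pics/c6.png

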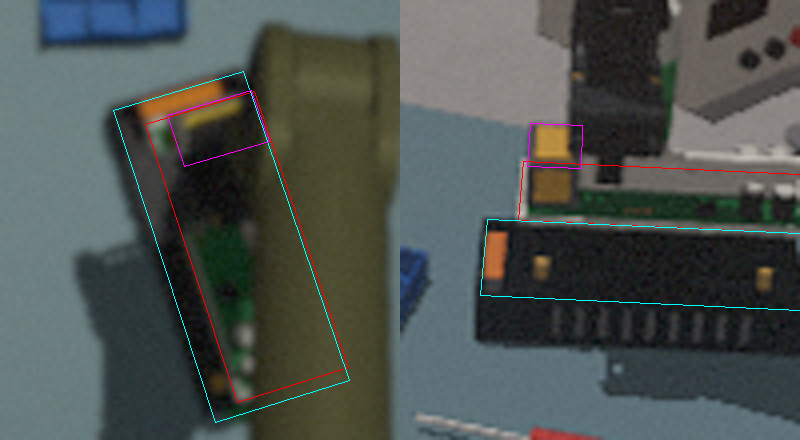

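The overlays from the estimated poses match the rim, transformer top and plate in both views. I'll take one last close side view to check that the module is level along its full length.

```bash
python3 - <<'E'
from h import *
th=np.radians(17.5);U=np.array([[np.cos(th),-np.sin(th),0],[np.sin(th),np.cos(th),0],[0,0,1]])
H=np.array([.540,-.238,0]);P=lambda x,y,z:H+U@np.array([x,y,z])/1000
c=cam("side");x,y,k=255,115,7;im=cv2.resize(c["image"][y:y+75,x:x+105],None,fx=k,fy=k,interpolation=cv2.INTER_CUBIC)
im=cv2.convertScaleAbs(im,alpha=1.7)
for p in (P(120,48,118),P(-120,48,118),P(-120,-48,118),P(-113,0,156),P(150,60,50),P(-130,60,50),P(150,-60,50),P(-130,-60,50)):
    q=(proj(c,p)-[x,y]+.5)*k;cv2.drawMarker(im,tuple(int(v) for v in q),(255,0,255),cv2.MARKER_CROSS,14,1)
cv2.imwrite("pics/c7.png",im)
print(env.get_obs()["tool_pos"],env.get_obs()["joint_velocities"].round(2))
E
```

```text
[ 0.58338253 -0.22433129  0.13154277] [-0.02  0.11  0.02  0.    0.08 -0.03  0.07]
```

View pics/c7.png

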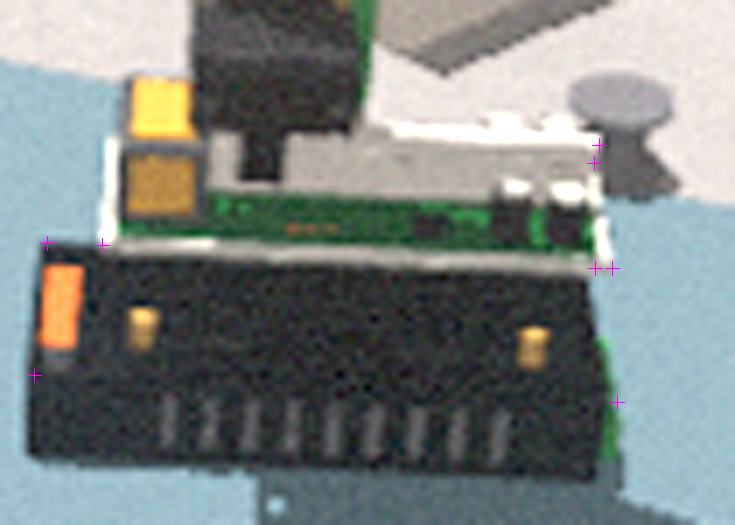

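The plate's near corners land within about 5 px (2 mm) of the prediction at both ends, so the module is level. The housing matches to about 3 mm, and the arm is still. I'm handing it in.

```bash
python3 -c "
from cell import env
env.sign_off();o=env.get_obs();print(o['time_s'],o['tool_pos'],o['tool_rot'],o['grip_width'])"
```

```text
the job is handed in; nothing more can be done
the job is handed in; nothing more can be done
```

The job is handed in at about 11.5 s, with the power module held level over its housing. I gripped the white spine at the balance point (module x about +45 mm) with 13 N. The camera pictures and force readings showed no sign of bumping anything.

- **Grip:** After the lift the wrist read about 7 N, or roughly 0.7 kg, with almost no moment. That fits a balanced module in the stated weight range.
- **Arm pose:** My estimate of the housing's place put the tool at [0.583, -0.2245, 0.131], yaw 17.5°. The tool held within 1 mm and 0.1° of that, and the joint speeds were near zero. By that estimate the underside is about 6 cm above the rim.
- **Position and level:** The corners I predicted matched the top and side pictures to about 2 mm on the module. It looked level, with the transformer at the fan end.
- **What disagreed:** In the last side view the housing appeared about 3 mm further toward the fan than my estimate, and the module about 1 mm. So the module may sit about 2 mm off along the housing's length. That is about the camera calibration error, so I left it.
- **Not checked:** I could not read the state after handing in, so nothing confirms the final second.

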